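# Release the telescopic sign pole and hold it extended

### The arm

A 6-joint arm with a two-finger parallel gripper is mounted at the origin on a cart in front of the work surface, level with it; the furniture and walls round the work are solid. World frame = base frame: x ahead of the robot, y to its left, z up, the work surface at z = 0. Lengths are in m, angles in rad, forces in N, time in s.
With the tool pointing down it reaches from about 0.3 to 0.75 m from the base axis. Payload 8.5 kg.
Tool frame: the origin (TCP) lies midway between the tips of the shut fingers; the grasp point (between the pads) lies 19 mm behind it; y points along the fingers, x is the direction in which the jaws open and shut, and the axes are right-handed (so a half turn about y gives the same grasp; the last joint's range is limited). The gripper opens to 85 mm and grips with 20 to 120 N. Pads are 22 mm wide; open, the fingers measure 114 mm over their backs; the gripper's body (76 mm by 85 mm) begins 54 mm behind the grasp point. The pads swing forward as they close: fully open they stand 13 mm farther back than shut.
Start: joints at [-1.374, 0.381, 1.297, -0, 1.464, -0.215], TCP at [0.22, -0.504, 0.231] pointing down, gripper open.
Joint ranges: [-3.11, 3.11], [-0.89, 2.33], [0.22, 2.48], [-1.42, 4.56], [0.17, 2.85], [-2.88, 2.88]. Speed limits (rad/s): [2.39, 2.39, 3.14, 3.14, 3.14, 3.14].

### API

Orientations are given as a unit quaternion [x, y, z, w].
In Python, from station import env, eyes gives the robot as it stands.
- The arm moves only by the tool arm_command, never from a script. Its argument "rows" is a list of rows, each a list of 6 numbers: the shift along the tool's x, y, z in m, then the turn, a rotation vector about the tool's x, y, z in rad. A call has 1 to 5 rows; each row shifts and turns the pose as measured when the row begins, along the tool's axes as they then stand; what a row does not reach is not made up. A row lasts 1/10 s, in which the tool goes at most 50 mm and 8.59 degrees, less where a joint would pass 70% of its speed; a pose out of reach is approached as far as the arm can. A call is refused whole if a number of a shift passes 0.05 or a number of a turn 0.15, either way. A call with a gripper value outside its range is refused whole. "claw" is the closure, from -1 (fully open) to 1 (shut), set as the call begins (left out, the last holds). The fingers move at their own pace and stop on an object; "newtons" is the grip in N (left out, the last holds). Time passes only in rows, so rows that do not move let the fingers close. It gives the time, the measured TCP pose, the force and the opening at its end, in the units of the state.
- env.observe(): the state, without advancing time (a new reading comes with each control period).
- eyes.grab_frame(name): name is "side" or "top"; returns the picture (480x640x3 uint8, red, green, blue); there is no depth.
- eyes.calibration(name): a dict with "K" (3x3 intrinsics, pixels), "D" ([k1, k2, p1, p2, k3] as OpenCV has them; the pictures are not rectified), "cam_to_world" (4x4, takes a point from camera to world coordinates). Camera axes: x right, y up, looking along -z (the intrinsics and any distortion apply to the point x, -y, -z); pixel columns grow to the right and rows downward; lengths in m; the calibration is good to about 2 mm. A picture is of the moment at which its call begins. calibration takes no time and is no camera call.
- env.close_job(): hands the job in, once; it reports no verdict.
The state is a dict: "time_s": time; "joints": joint angles; "qd": joint speeds; "effort": joint torques, N m; "ee_pos": TCP position; "tcp_rot": TCP orientation; "wrist_force": force on the tool from outside, world axes, zero at the start; "moment": the same for the moment, N m; "gripper_width": opening from 0.0 (shut) to 1.0 (fully open).
Only numpy, scipy, OpenCV 4.12 (cv2) and the standard library are available. Lean on these libraries where they do the work, as an engineer would, in place of code of your own. Each camera call takes 0.05 s, during which the arm holds its last target.

### The job

The telescopic sign pole on the counter is locked down: take the release pin out of its wooden holder and push it fully home into the small opening in the pole's foot, so that the pole's head springs up to its first stop, and leave the pin in there. Then grip the head and pull it straight up to the second stop, where the lower tube is fully out as well. Finish while still holding it extended there for the colleague who will clip in a sign (it sinks back if let go), and do not disturb the cup, shaker, tin and bell standing around.

Things in the scene. Friction and masses are not known exactly. Their poses are not given: they have to be found in the camera images.
- pin_grip (a point): release pin, loose, bare steel, 97 mm long, upright at the start: centre of its round handle (14 mm diameter, 60 mm long); its z axis points up along the pin. Below the handle come a collar (22 mm diameter, 4 mm thick, underside 34 mm below this point) and a thin shaft (8 mm diameter, 33 mm long, round end)
- pin_tip (a point): end of the release pin's thin shaft, on its axis, 67 mm below the centre of the handle
- pin_holder: fixed wooden block, 52x52x40 mm, origin at the centre of its underside. The pin starts in its hole, collar resting on the block, and comes clear when lifted 35 mm
- stand: the sign pole's fixed foot: dark steel plate 90x190x12 mm, origin at the centre of its underside. The pole stands 60 mm from there towards -y of its own axes; an aluminium release block (46x46 mm, top 40 mm above the counter) 60 mm towards +y
- opening (a point): centre of the mouth of the opening in the top of the release block, 40 mm above the counter. The hole is 10 mm wide, its countersink 16 mm wide and 3 mm deep. 26 mm down sits a plunger: pushing it 5 mm (about 5 N; it stays down) unlocks the pole. The pin fully home, collar on the block, pushes it 7 mm
- head_grip (a point): centre of the pole's round white head: grip 26 mm in diameter, 30 mm tall, a 34 mm lip above it, a small steel clip on top (28 mm above this point). Height above the counter: locked 111 mm, first stop 151, second stop 211. It moves straight up only. Below it: 16 mm rod, 28 mm lower tube, fixed 36 mm outer tube with its rim at 92 mm
- pole_head (a joint): how far the head with its rod has come out of the lower tube: 0 m = locked down, 0.04 = first stop. A spring drives it there by itself once unlocked, within a second
- pole_tube (a joint): how far the lower tube has come out of the outer tube: 0 m = in, 0.06 = second stop, a solid end. It is drawn out by pulling the head up from the first stop against a return spring (about 6 N at first, 8.5 N at the end) and sinks back when the head is let go
- espresso_cup: green and white espresso cup, 64x89x48 mm, loose bystander to leave alone; origin at the centre of its underside
- sugar_shaker: glass sugar shaker with a grey cap, 44x44x90 mm, loose bystander to leave alone; origin at the centre of its underside
- tin_mints: flat tin with a cream lid, 60x92x23 mm, loose bystander to leave alone; origin at the centre of its underside
- service_bell: domed metal counter bell, 80x80x54 mm, loose bystander to leave alone; origin at the centre of its underside

How it is judged:
On the way, in this order (a step that is already met when the one before it is completed fails the run):
1. the pin stands home in the opening and the head has sprung up to its first stop (z of pin_tip in the frame of opening below -0.029 m and horizontal distance between pin_tip and opening below 0.006 m and value of joint pole_head above 0.035 m), for 0.2 s.
2. the head, held by the fingers, is at the second stop (value of joint pole_head above 0.035 m and value of joint pole_tube above 0.053 m and contact force between the fingers and pole_head above 2 N), for 0.2 s.
At the end, for the whole second after the job is handed in: The fingers hold the pole's head (over 2 N) with the head more than 35 of 40 mm out of the lower tube and the lower tube more than 53 of 60 mm out of the outer tube; the pin's tip is still over 29 mm deep (fully home is 33) in the opening and within 6 mm of its axis (all of step 2 and z of pin_tip in the frame of opening below -0.029 m and horizontal distance between pin_tip and opening below 0.006 m); the arm keeps its last pose, push and grip.
It fails at once if a bystander is pushed more than 30 mm (distance of any of espresso_cup, sugar_shaker, tin_mints, service_bell from where it was at the start of the episode above 0.03 m).
It also fails if it takes over 51 s, if anything falls off the work surface, if the arm or the gripper's body presses on something with over 40 N, if the wrist force passes 120 N, or if a joint passes its speed limit or range.

## Working session

There is one attempt and no reset: what is moved stays moved. The work goes in short steps, Python scripts to look and compute and a tool call to move; the robot and the scene stay as the last step left them, time stands still between calls to the robot, and variables do not carry over. Pictures are saved under pics/ and viewed, and the job is handed in when it is done.

Besides the shell and the picture viewer there is one more tool, called after "Call:" as name(argument=value, ...) on one line, values as JSON. arm_command: Moves the arm, as the interface text tells. Its arguments: {"type":"object","properties":{"rows":{"type":"array"},"claw":{"type":"number"},"newtons":{"type":"number"}},"required":["rows"]}

```bash
ls; mkdir -p pics
python3 - <<'E'
from station import env, eyes
import cv2,numpy as np
print(env.observe())
for n in("side","top"):
    im=eyes.grab_frame(n); cv2.imwrite(f"pics/{n}0.png",im[:,:,::-1]); c=eyes.calibration(n); print(n,np.round(np.array(c["K"]),1).tolist(),c["D"],np.round(c["cam_to_world"],4).tolist())
E
```

```text
pics
{'time_s': 0.0, 'joints': array([-1.37427553e+00,  3.81186163e-01,  1.29827165e+00, -5.37827764e-06,
        1.46357834e+00, -2.15305812e-01]), 'qd': array([-0.00016397,  0.00126426,  0.0003838 , -0.00075064, -0.00050389,
       -0.00246247]), 'effort': array([-3.13287797e-03, -4.48470032e+01, -2.31281376e+01, -3.68446335e-04,
        4.74664557e-03, -1.72735793e-05]), 'ee_pos': array([ 0.2200911 , -0.50372322,  0.23071338]), 'tcp_rot': array([-0.59130499,  0.38756525, -0.38684761,  0.59203084]), 'wrist_force': array([0.29530874, 1.0662527 , 0.14322093]), 'moment': array([-0.00670255,  0.00854475,  0.02146308]), 'gripper_width': 0.998430749656446}
side [[471.2, 0.0, 328.1], [0.0, 471.2, 242.4], [0.0, 0.0, 1.0]] [-0.01014403  0.          0.          0.          0.        ] [[-0.8881, 0.2524, -0.3843, 0.2216], [-0.459, -0.4394, 0.7722, 1.0083], [0.026, 0.8621, 0.506, 0.5701], [0.0, 0.0, 0.0, 1.0]]
top [[476.3, 0.0, 318.7], [0.0, 476.3, 236.1], [0.0, 0.0, 1.0]] [0.01523439 0.         0.         0.         0.        ] [[0.025, 0.9805, -0.195, 0.4395], [-0.9997, 0.0244, -0.0053, 0.2638], [-0.0004, 0.1951, 0.9808, 0.9519], [0.0, 0.0, 0.0, 1.0]]
```

View pics/side0.png

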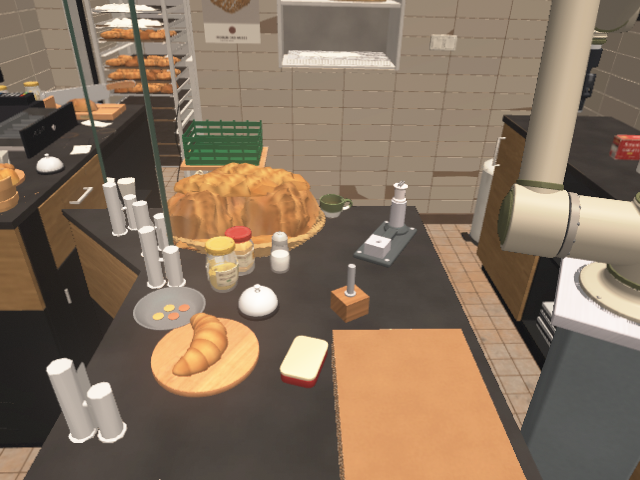

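View pics/top0.png

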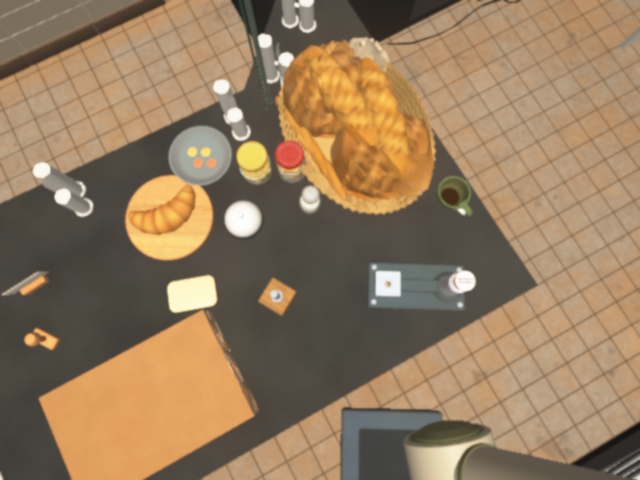

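The side view shows the pin near (351,280) in its block and the stand near (387,240), with the pole head at (400,187). The top view shows the pin at about (277,294), the block at (388,284) and the head at (462,282). I'll crop both views to get finer positions.

Run:
```python
import cv2
s=cv2.imread("pics/side0.png");t=cv2.imread("pics/top0.png")
cv2.imwrite("pics/s_c.png",cv2.resize(s[170:330,310:450],None,fx=5,fy=5,interpolation=2)[:, :][0:800:1][:600] if 0 else cv2.resize(s[170:330,310:450],None,fx=3.75,fy=3.75,interpolation=2))
cv2.imwrite("pics/t_c.png",cv2.resize(t[250:330,250:490],None,fx=10/3,fy=10/3,interpolation=2))
```

```text
(no output)
```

View pics/s_c.png

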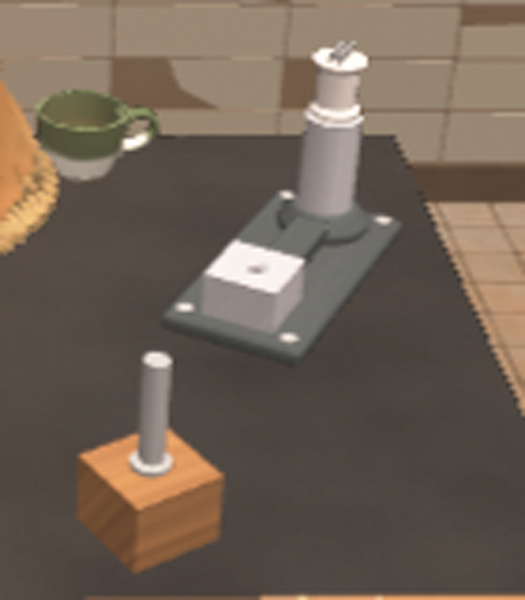

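View pics/t_c.png

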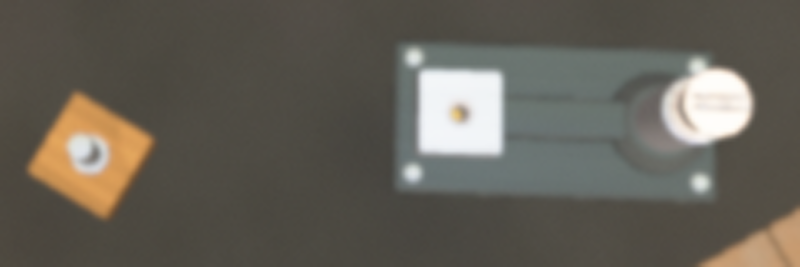

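```bash
cat > h.py <<'E'
import numpy as np, cv2
from station import env, eyes
def cal(n):
    c=eyes.calibration(n); return np.array(c["K"],float),np.array(c["D"],float),np.array(c["cam_to_world"],float)
F=np.diag([1.,-1,-1])
def proj(n,P):
    K,D,T=cal(n); R=F@T[:3,:3].T; t=-R@T[:3,3]
    return cv2.projectPoints(np.atleast_2d(np.array(P,float)),cv2.Rodrigues(R)[0],t,K,D)[0][:,0]
def ray(n,uv):
    K,D,T=cal(n); u=cv2.undistortPoints(np.array([[uv]],float),K,D)[0,0]
    d=T[:3,:3]@F@np.array([u[0],u[1],1]); return T[:3,3],d
def atz(n,uv,z):
    o,d=ray(n,uv); return o+d*(z-o[2])/d[2]
def tri(a,b):
    o1,d1=ray("side",a);o2,d2=ray("top",b); d1/=np.linalg.norm(d1);d2/=np.linalg.norm(d2)
    s=np.linalg.lstsq(np.stack([d1,-d2],1),o2-o1,rcond=None)[0]; p,q=o1+s[0]*d1,o2+s[1]*d2
    return (p+q)/2,np.linalg.norm(p-q)
S=lambda x,y:((x+.5)/3.75-.5+310,(y+.5)/3.75-.5+170)
T=lambda x,y:((x+.5)/(10/3)-.5+250,(y+.5)/(10/3)-.5+250)
E
python3 - <<'E'
from h import *
np.set_printoptions(precision=4,suppress=True)
def both(name,s,t,z):
    print(name,"side",atz("side",S(*s),z)[:2],"top",atz("top",T(*t),z)[:2],"tri",tri(S(*s),T(*t)))
both("hole",(258,269),(459,114),.04)
both("pintop",(157,359),(79,146),.104)
both("collar",(151,464),(92,155),.044)
both("head lip top",(340,60),(717,104),.132)
both("screw1",(185,308),(412,173),.013)
both("screw2",(289,338),(414,57),.013)
for c in [(420,70),(503,73),(502,156),(418,153)]: print("blk",atz("top",T(*c),.04)[:2])
for c in [(238,243),(305,258),(268,300),(205,281)]: print("blkS",atz("side",S(*c),.04)[:2])
for c in [(398,43),(714,54),(716,201),(396,190)]: print("plate",atz("top",T(*c),.012)[:2])
for c in [(78,92),(154,139),(107,219),(27,171)]: print("holder",atz("top",T(*c),.04)[:2])
for n,u in (("cup",(454,190)),("shaker",(310,200)),("bell",(243,219)),("tin",(192,294))): print(n,atz("top",u,.04)[:2])
E
```

```text
hole side [0.5282 0.1391] top [0.5309 0.1351] tri (array([0.5306, 0.1345, 0.0371]), np.float64(0.0013559159240702176))
pintop side [0.5011 0.3489] top [0.5024 0.3461] tri (array([0.5025, 0.3462, 0.1021]), np.float64(0.00029484276696665053))
collar side [0.4995 0.3523] top [0.502  0.3443] tri (array([0.5025, 0.3449, 0.0381]), np.float64(0.00023405825090553464))
head lip top side [0.5282 0.023 ] top [0.5303 0.0151] tri (array([0.5309, 0.014 , 0.128 ]), np.float64(0.0002904739193421318))
screw1 side [0.5647 0.1606] top [0.4983 0.159 ] tri (array([0.5265, 0.1719, 0.0273]), np.float64(0.06236271250674355))
screw2 side [0.4973 0.161 ] top [0.5669 0.1579] tri (array([0.5358, 0.1491, 0.0032]), np.float64(0.06627068318304058))
blk [0.5557 0.1575]
blk [0.5552 0.1097]
blk [0.5076 0.1107]
blk [0.5081 0.1586]
blkS [0.5509 0.1157]
blkS [0.5084 0.1124]
blkS [0.5096 0.1695]
blkS [0.5502 0.1679]
plate [0.5752 0.1674]
plate [ 0.5733 -0.0205]
plate [ 0.4868 -0.0186]
plate [0.4883 0.1682]
holder [0.5381 0.3542]
holder [0.5122 0.3096]
holder [0.4665 0.3346]
holder [0.4923 0.3813]
cup [0.7208 0.0023]
shaker [0.6932 0.2878]
bell [0.6513 0.4183]
tin [0.5024 0.507 ]
```

```bash
cat >> h.py <<'E'
from scipy.spatial.transform import Rotation as R_
def mv(target,axes=None,o=None):
    """report shift in tool axes to world target + rotvec (tool) to axes matrix"""
    o=o or env.observe(); R=R_.from_quat(o["tcp_rot"])
    s=R.inv().apply(np.array(target)-o["ee_pos"])
    print("t",o["time_s"],"pos",o["ee_pos"].round(4),"shift",s.round(4),end=" ")
    if axes is not None: print("rot",(R.inv()*R_.from_matrix(axes)).as_rotvec().round(4),end="")
    print()
# jaws along world x, tool y down:
A1=np.array([[1,0,0],[0,0,1],[0,-1,0]],float)  # columns x=(1,0,0), y=(0,0,-1), z=x×y=(0,1,0)
A1=np.stack([[1,0,0],[0,0,-1],[0,1,0]],1).astype(float)
A2=np.stack([[-1,0,0],[0,0,-1],[0,-1,0]],1).astype(float)
E
python3 - <<'E'
from h import *
o=env.observe(); print(R_.from_quat(o["tcp_rot"]).as_matrix().round(3))
mv([.5023,.3455,.231],A1);mv([.5023,.3455,.231],A2)
E
```

```text
[[ 0.4   -0.     0.916]
 [-0.916  0.001  0.4  ]
 [-0.001 -1.     0.   ]]
t 0.1 pos [ 0.2201 -0.5038  0.2308] shift [-0.6653  0.0008  0.5985] rot [-1.000e-03 -1.159e+00 -1.000e-03]
t 0.1 pos [ 0.2201 -0.5038  0.2308] shift [-0.6653  0.0008  0.5985] rot [ 1.1000e-03  1.9826e+00 -1.1000e-03]
```

```bash
cat >> h.py <<'E'
def plan(target,axes,n=5,step=.05,tstep=.145):
    o=env.observe(); R=R_.from_quat(o["tcp_rot"]); p=o["ee_pos"]; q=R_.from_matrix(axes)
    mv(target,axes,o)
    for i in range(n):
        d=np.array(target)-p; L=np.linalg.norm(d); s=d*min(1,step/max(L,1e-9))
        w=(R.inv()*q).as_rotvec(); a=np.linalg.norm(w); w=w*min(1,tstep/max(a,1e-9))
        print(R.inv().apply(s).round(3).tolist()+w.round(3).tolist(),","); p=p+s; R=R*R_.from_rotvec(w)
E
python3 - <<'E'
from h import *
plan([.5023,.3455,.231],A1)
E
```

```text
t 0.1 pos [ 0.2201 -0.5038  0.2308] shift [-0.6653  0.0008  0.5985] rot [-1.000e-03 -1.159e+00 -1.000e-03]
[-0.037, 0.0, 0.033, -0.0, -0.145, -0.0] ,
[-0.032, 0.0, 0.038, -0.0, -0.145, -0.0] ,
[-0.026, 0.0, 0.043, -0.0, -0.145, -0.0] ,
[-0.02, 0.0, 0.046, -0.0, -0.145, -0.0] ,
[-0.013, 0.0, 0.048, -0.0, -0.145, -0.0] ,
```

Call:
arm_command(rows=[[-0.037, 0, 0.033, 0, -0.145, 0], [-0.032, 0, 0.038, 0, -0.145, 0], [-0.026, 0, 0.043, 0, -0.145, 0], [-0.02, 0, 0.046, 0, -0.145, 0], [-0.013, 0, 0.048, 0, -0.145, 0]], claw=-1)

```text
time_s: 0.6
ee_pos: [0.2945, -0.2668, 0.228]
tcp_rot: [-0.69, 0.147, -0.145, 0.693]
wrist_force: [1.7, -0.8, 1.4]
gripper_width: 1.001
```

Run:
```python
from h import *
plan([.5023,.3455,.231],A1)
```

```text
t 0.6 pos [ 0.2945 -0.2668  0.228 ] shift [-5.740e-02 -3.000e-04  6.441e-01] rot [-0.0046 -0.4161 -0.0027]
[-0.004, -0.0, 0.05, -0.002, -0.145, -0.001] ,
[0.003, -0.0, 0.05, -0.002, -0.145, -0.001] ,
[0.01, -0.0, 0.049, -0.001, -0.126, -0.001] ,
[0.016, -0.0, 0.047, -0.0, -0.0, 0.0] ,
[0.016, -0.0, 0.047, 0.0, 0.0, -0.0] ,
```

Tracking is good, so I'll continue.

Call:
arm_command(rows=[[-0.004, 0, 0.05, -0.002, -0.145, -0.001], [0.003, 0, 0.05, -0.002, -0.145, -0.001], [0.01, 0, 0.049, -0.001, -0.126, -0.001], [0.016, 0, 0.047, 0, 0, 0], [0.016, 0, 0.047, 0, 0, 0]])

```text
time_s: 1.1
ee_pos: [0.3703, -0.0286, 0.2282]
tcp_rot: [0.707, 0.007, -0.006, -0.707]
wrist_force: [0.8, -1.4, -0.3]
gripper_width: 0.996
```

Call:
arm_command(rows=[[0.016, 0, 0.047, 0, 0, 0], [0.016, 0, 0.047, 0, 0, 0], [0.016, 0, 0.047, 0, 0, 0], [0.016, 0, 0.047, 0, 0, 0], [0.016, 0, 0.047, 0, 0, 0]])

```text
time_s: 1.6
ee_pos: [0.4433, 0.2107, 0.2279]
tcp_rot: [0.707, 0.007, -0.007, -0.707]
wrist_force: [0.9, -1.2, 0.2]
gripper_width: 0.994
```

Run:
```python
from h import *
plan([.5023,.3455,.17],A1)
```

```text
t 1.6 pos [0.4433 0.2107 0.2279] shift [0.0615 0.0578 0.1337] rot [0.001  0.0194 0.0009]
[0.019, 0.018, 0.042, 0.001, 0.019, 0.001] ,
[0.019, 0.018, 0.043, -0.0, 0.0, -0.0] ,
[0.019, 0.018, 0.043, 0.0, -0.0, 0.0] ,
[0.003, 0.003, 0.007, -0.0, 0.0, 0.0] ,
[0.0, 0.0, 0.0, 0.0, -0.0, 0.0] ,
```

Call:
arm_command(rows=[[0.019, 0.018, 0.042, 0.001, 0.019, 0.001], [0.019, 0.018, 0.043, 0, 0, 0], [0.019, 0.018, 0.043, 0, 0, 0], [0.003, 0.003, 0.007, 0, 0, 0], [0, 0, 0, 0, 0, 0]])

```text
time_s: 2.1
ee_pos: [0.5007, 0.3515, 0.1685]
tcp_rot: [0.707, 0.002, -0.003, -0.707]
wrist_force: [-0.8, -0.2, -0.1]
gripper_width: 0.999
```

Run:
```python
from h import *
for n in("side","top"):
    im=eyes.grab_frame(n); p=proj(n,[.5023,.3455,.1])[0].astype(int); print(n,p,proj(n,env.observe()["ee_pos"]))
    c=im[p[1]-75:p[1]+75,p[0]-100:p[0]+100,::-1]; cv2.imwrite(f"pics/{n}1.png",cv2.resize(c,None,fx=4,fy=4,interpolation=2))
plan([.5023,.3455,.055],A1)
```

```text
side [351 266] [[353.26173079 234.8428188 ]]
top [273 293] [[267.03756815 291.44595283]]
t 2.2 pos [0.5006 0.3502 0.1695] shift [ 0.0018  0.1145 -0.0046] rot [ 0.0007  0.0051 -0.0011]
[0.001, 0.05, -0.002, 0.001, 0.005, -0.001] ,
[0.001, 0.05, -0.002, 0.0, -0.0, 0.0] ,
[0.0, 0.015, -0.001, -0.0, 0.0, -0.0] ,
[0.0, 0.0, 0.0, 0.0, -0.0, 0.0] ,
[0.0, 0.0, 0.0, -0.0, 0.0, -0.0] ,
```

View pics/side1.png

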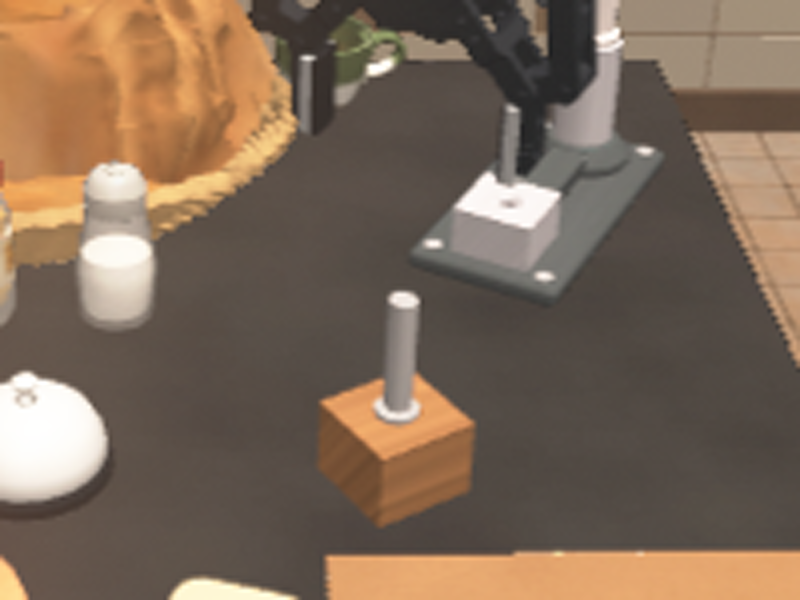

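View pics/top1.png

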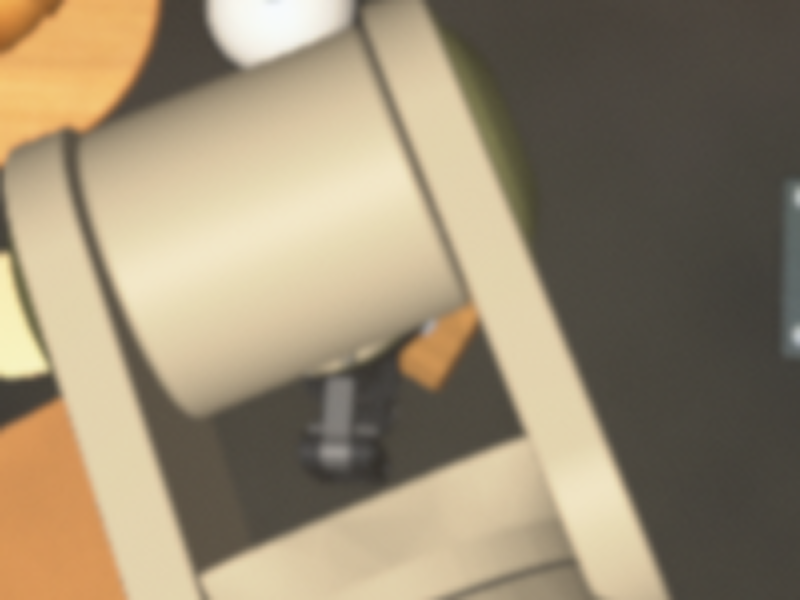

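Call:
arm_command(rows=[[0.002, 0.02, -0.005, 0.001, 0.005, -0.001], [0, 0.04, 0, 0, 0, 0], [0, 0.04, 0, 0, 0, 0], [0, 0.011, 0, 0, 0, 0], [0, 0, 0, 0, 0, 0]])

```text
time_s: 2.7
ee_pos: [0.505, 0.3398, 0.0632]
tcp_rot: [-0.706, -0.001, -0.006, 0.708]
wrist_force: [0.4, -0.7, 0.8]
gripper_width: 1.001
```

Run:
```python
from h import *
plan([.5023,.3455,.057],A1,n=1)
```

```text
t 2.7 pos [0.505  0.3398 0.0632] shift [-0.0028  0.0062  0.0056] rot [-0.0039 -0.0066  0.0103]
[-0.003, 0.006, 0.006, -0.004, -0.007, 0.01] ,
```

Call:
arm_command(rows=[[-0.003, 0.006, 0.006, -0.004, -0.007, 0.01], [0, 0, 0, 0, 0, 0]])

```text
time_s: 2.9
ee_pos: [0.5033, 0.346, 0.0605]
tcp_rot: [-0.707, -0.001, -0.001, 0.708]
wrist_force: [0.2, 0.5, -0.2]
gripper_width: 1.0
```

Run:
```python
from h import *
plan([.5023,.3455,.057],A1,n=1)
```

```text
t 2.9 pos [0.5033 0.346  0.0605] shift [-0.001   0.0035 -0.0005] rot [-0.0015 -0.0003  0.0039]
[-0.001, 0.003, -0.001, -0.001, -0.0, 0.004] ,
```

Call:
arm_command(rows=[[-0.001, 0.003, -0.001, -0.001, 0, 0.004], [0, 0, 0, 0, 0, 0], [0, 0, 0, 0, 0, 0], [0, 0, 0, 0, 0, 0], [0, 0, 0, 0, 0, 0]], claw=1, newtons=50)

```text
time_s: 3.4
ee_pos: [0.5035, 0.3459, 0.0608]
tcp_rot: [-0.706, -0.002, -0.002, 0.708]
wrist_force: [1.2, -0.6, 5.8]
gripper_width: 0.154
```

Run:
```python
from h import *
o=env.observe();print(o["gripper_width"]*85,o["wrist_force"])
plan([.5023,.3455,.057],A1,n=1)
im=eyes.grab_frame("side"); p=[351,266]
c=im[p[1]-75:p[1]+75,p[0]-100:p[0]+100,::-1]; cv2.imwrite(f"pics/side2.png",cv2.resize(c,None,fx=4,fy=4,interpolation=2))
```

```text
13.130311405147639 [ 1.1549308  -0.57849563  5.82330894]
t 3.4 pos [0.5035 0.3459 0.0608] shift [-0.0012  0.0038 -0.0004] rot [-0.0027  0.0006  0.0053]
[-0.001, 0.004, -0.0, -0.003, 0.001, 0.005] ,
```

View pics/side2.png

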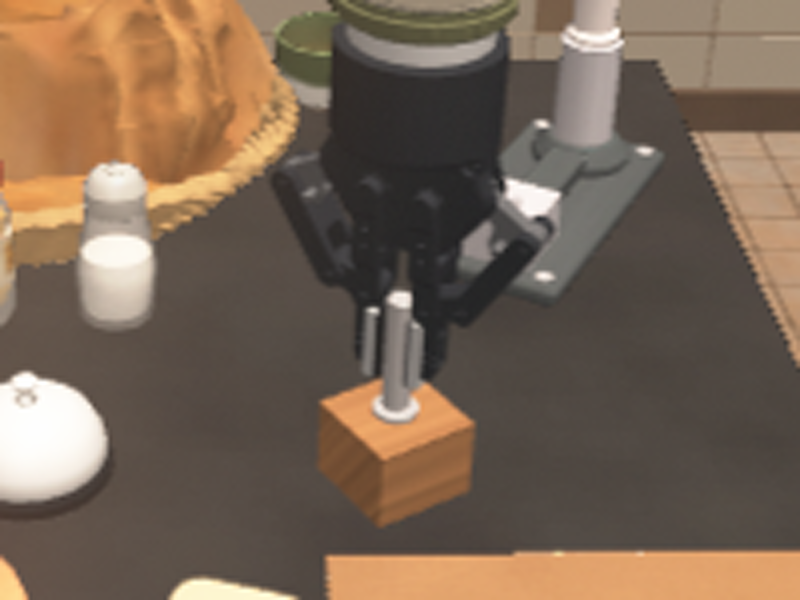

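Call:
arm_command(rows=[[0, -0.015, 0, 0, 0, 0], [0, -0.02, 0, 0, 0, 0], [0, -0.02, 0, 0, 0, 0], [0, -0.015, 0, 0, 0, 0]])

```text
time_s: 3.85
ee_pos: [0.5018, 0.345, 0.1301]
tcp_rot: [0.707, -0.0, -0.001, -0.707]
wrist_force: [0.0, -0.8, -1.3]
gripper_width: 0.147
```

Run:
```python
from h import *
o=env.observe();print(o["gripper_width"]*85,o["wrist_force"])
im=eyes.grab_frame("side"); p=[351,246]
c=im[p[1]-75:p[1]+75,p[0]-100:p[0]+100,::-1]; cv2.imwrite(f"pics/side3.png",cv2.resize(c,None,fx=4,fy=4,interpolation=2))
plan([.531,.1345,.15],A1,n=5)
```

```text
12.47689864645981 [ 0.02276836 -0.8057499  -1.29783754]
t 3.9 pos [0.5026 0.3454 0.1325] shift [ 0.0283 -0.0178 -0.2109] rot [-0.0014  0.0005  0.0022]
[0.007, -0.004, -0.049, -0.001, 0.0, 0.002] ,
[0.007, -0.004, -0.049, -0.0, 0.0, 0.0] ,
[0.007, -0.004, -0.049, -0.0, -0.0, -0.0] ,
[0.007, -0.004, -0.049, -0.0, -0.0, -0.0] ,
[0.002, -0.001, -0.013, -0.0, -0.0, -0.0] ,
```

View pics/side3.png

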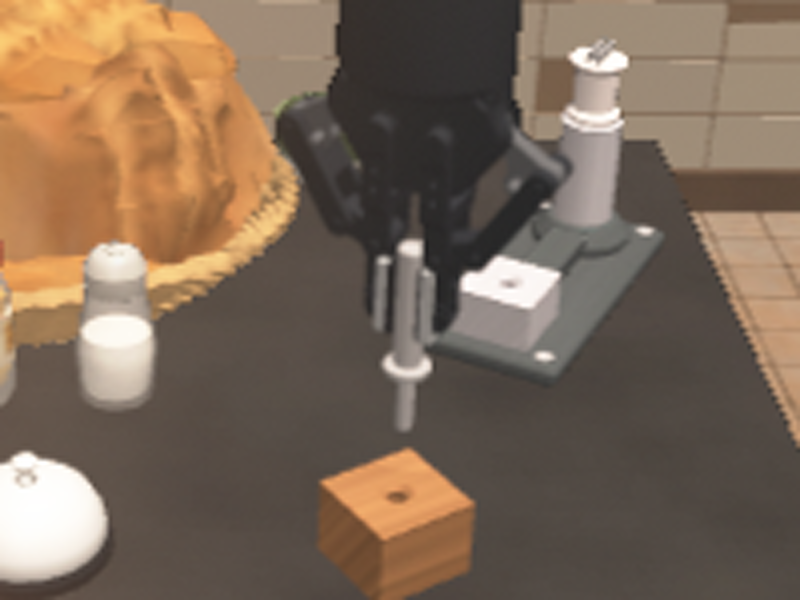

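Call:
arm_command(rows=[[0.007, -0.004, -0.049, -0.001, 0, 0.002], [0.007, -0.002, -0.049, 0, 0, 0], [0.007, 0, -0.049, 0, 0, 0], [0.006, 0, -0.035, 0, 0, 0], [0, 0, -0.01, 0, 0, 0]])

```text
time_s: 4.4
ee_pos: [0.5301, 0.1493, 0.1368]
tcp_rot: [-0.707, -0.003, 0.002, 0.707]
wrist_force: [-0.2, -0.8, -0.7]
gripper_width: 0.149
```

Run:
```python
from h import *
plan([.531,.1345,.115],A1,n=2)
```

```text
t 4.4 pos [0.5301 0.1493 0.1368] shift [ 0.0008  0.0218 -0.0148] rot [-0.001   0.006   0.0012]
[0.001, 0.022, -0.015, -0.001, 0.006, 0.001] ,
[0.0, 0.0, 0.0, -0.0, -0.0, -0.0] ,
```

Call:
arm_command(rows=[[0.001, 0.015, -0.01, -0.001, 0.006, 0.001], [0, 0.003, -0.002, 0, 0, 0], [0, 0, 0, 0, 0, 0]])

```text
time_s: 4.7
ee_pos: [0.5309, 0.1361, 0.1177]
tcp_rot: [-0.707, 0.001, -0.001, 0.707]
wrist_force: [0.7, -0.6, -0.0]
gripper_width: 0.144
```

Run:
```python
from h import *
plan([.531,.1345,.115],A1,n=1)
im=eyes.grab_frame("side"); cv2.imwrite("pics/side4_full.png",im[:,:,::-1])
p=[378,220]
c=im[170:270,320:440,::-1]; cv2.imwrite(f"pics/side4.png",cv2.resize(c,None,fx=6,fy=6,interpolation=2))
im=eyes.grab_frame("top"); cv2.imwrite("pics/top4.png",cv2.resize(im[210:360,290:490,::-1],None,fx=4,fy=4,interpolation=2))
```

```text
t 4.7 pos [0.5309 0.1361 0.1177] shift [ 0.0001  0.0027 -0.0016] rot [-0.0005 -0.0027 -0.0008]
[0.0, 0.003, -0.002, -0.001, -0.003, -0.001] ,
```

View pics/side4.png

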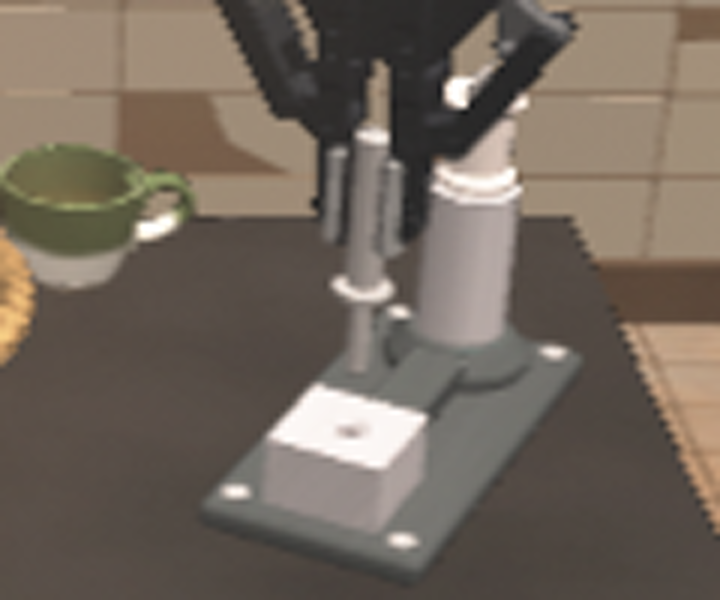

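View pics/top4.png

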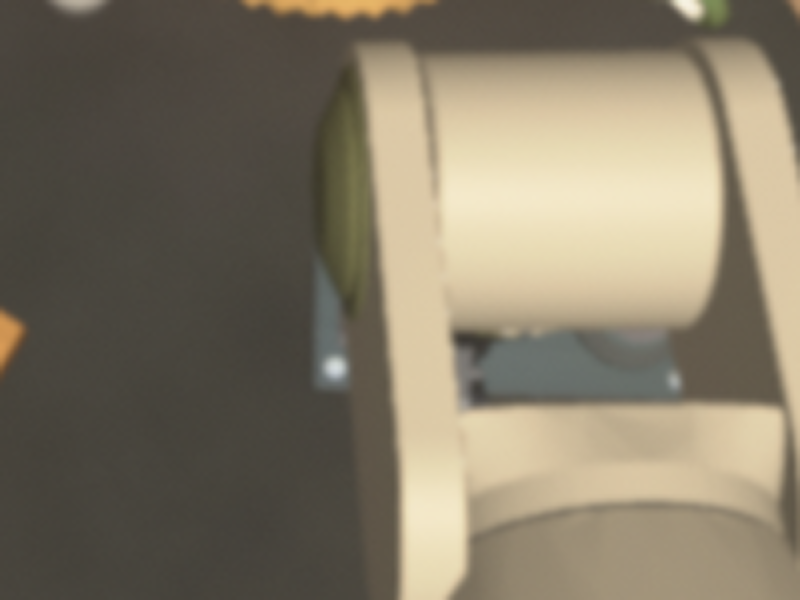

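Run:
```python
from h import *
np.set_printoptions(precision=4,suppress=True)
s=lambda x,y:((x+.5)/6-.5+320,(y+.5)/6-.5+170)
print("hole",atz("side",s(351,431),.04)); print("tip",atz("side",s(357,372),.0639)); print("collar under",atz("side",s(362,290),.097+.002)); print("top",atz("side",s(370,132),.0639+.097))
for z in (.0639,.099,.1609): print(proj("side",[.528,.139,z]))
```

```text
hole [0.5288 0.1397 0.04  ]
tip [0.5295 0.1372 0.0639]
collar under [0.5297 0.1394 0.099 ]
top [0.5323 0.1389 0.1609]
[[379.4066 232.082 ]]
[[380.7108 218.0274]]
[[383.1212 192.0248]]
```

Call:
arm_command(rows=[[0, 0.007, 0, 0, -0.003, 0], [0, 0.005, 0, 0, 0, 0], [0, 0, 0, 0, 0, 0]])

```text
time_s: 5.1
ee_pos: [0.531, 0.1385, 0.1058]
tcp_rot: [-0.707, -0.002, 0.001, 0.707]
wrist_force: [-0.3, -0.4, -0.6]
gripper_width: 0.151
```

Run:
```python
from h import *
plan([.531,.1365,.06],A1,n=1)
im=eyes.grab_frame("side"); 
c=im[190:265,335:435,::-1]; cv2.imwrite(f"pics/side5.png",cv2.resize(c,None,fx=8,fy=8,interpolation=2))
```

```text
t 5.1 pos [0.531  0.1385 0.1058] shift [-0.0001  0.0458 -0.002 ] rot [-0.0008  0.0042  0.0013]
[-0.0, 0.046, -0.002, -0.001, 0.004, 0.001] ,
```

View pics/side5.png

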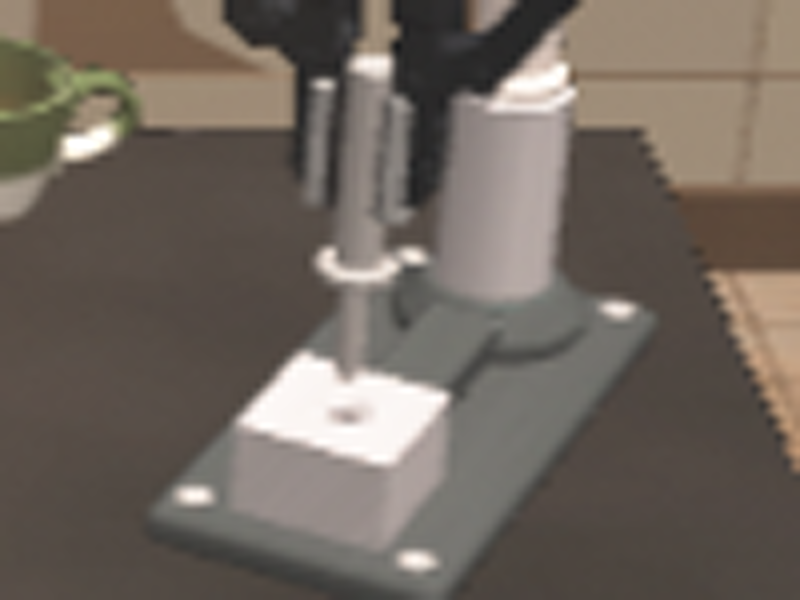

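Call:
arm_command(rows=[[0, 0.005, -0.003, -0.001, 0.004, 0.001], [0, 0.003, 0, 0, 0, 0], [0, 0, 0, 0, 0, 0]])

```text
time_s: 5.45
ee_pos: [0.5312, 0.1354, 0.0976]
tcp_rot: [0.707, 0.0, 0.0, -0.707]
wrist_force: [0.1, -0.5, -0.7]
gripper_width: 0.147
```

Run:
```python
from h import *
plan([.5306,.136,.06],A1,n=1)
im=eyes.grab_frame("side"); 
c=im[190:265,335:435,::-1]; cv2.imwrite(f"pics/side6.png",cv2.resize(c,None,fx=8,fy=8,interpolation=2))
```

```text
t 5.45 pos [0.5312 0.1354 0.0976] shift [-0.0007  0.0376  0.0006] rot [0.0002 0.0001 0.0011]
[-0.001, 0.038, 0.001, 0.0, 0.0, 0.001] ,
```

View pics/side6.png

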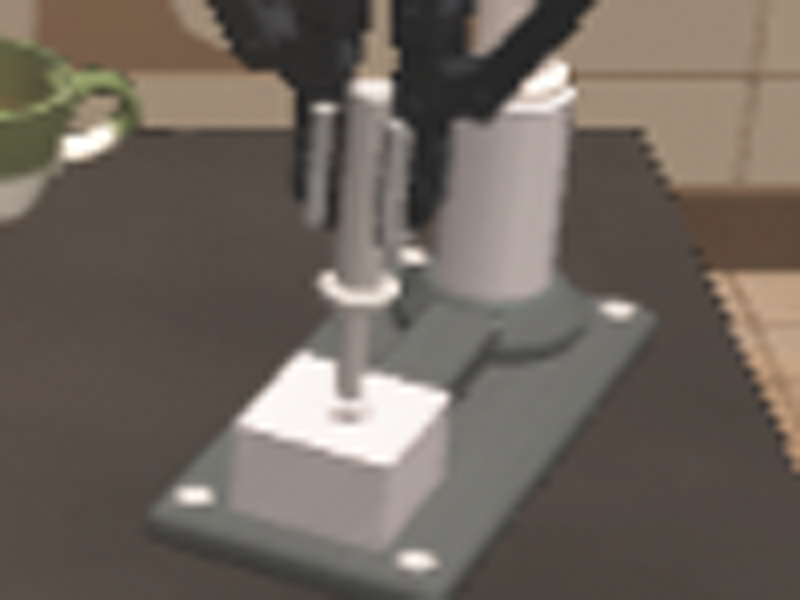

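Call:
arm_command(rows=[[-0.001, 0.002, 0, 0, 0, 0.001], [0, 0.004, 0, 0, 0, 0], [0, 0.003, 0, 0, 0, 0]])

```text
time_s: 5.8
ee_pos: [0.5309, 0.1353, 0.0888]
tcp_rot: [0.707, 0.001, 0.001, -0.707]
wrist_force: [1.6, -1.2, 0.2]
gripper_width: 0.146
```

Run:
```python
from h import *
plan([.5306,.136,.06],A1,n=1)
print(env.observe()["wrist_force"],env.observe()["moment"])
im=eyes.grab_frame("side"); 
c=im[190:265,335:435,::-1]; cv2.imwrite(f"pics/side7.png",cv2.resize(c,None,fx=8,fy=8,interpolation=2))
```

```text
t 5.8 pos [0.5309 0.1353 0.0888] shift [-0.0004  0.0288  0.0007] rot [ 0.0004 -0.      0.0025]
[-0.0, 0.029, 0.001, 0.0, -0.0, 0.003] ,
[ 1.58447599 -1.16092101  0.1769202 ] [-0.12472508 -0.29902324  0.00273604]
```

View pics/side7.png

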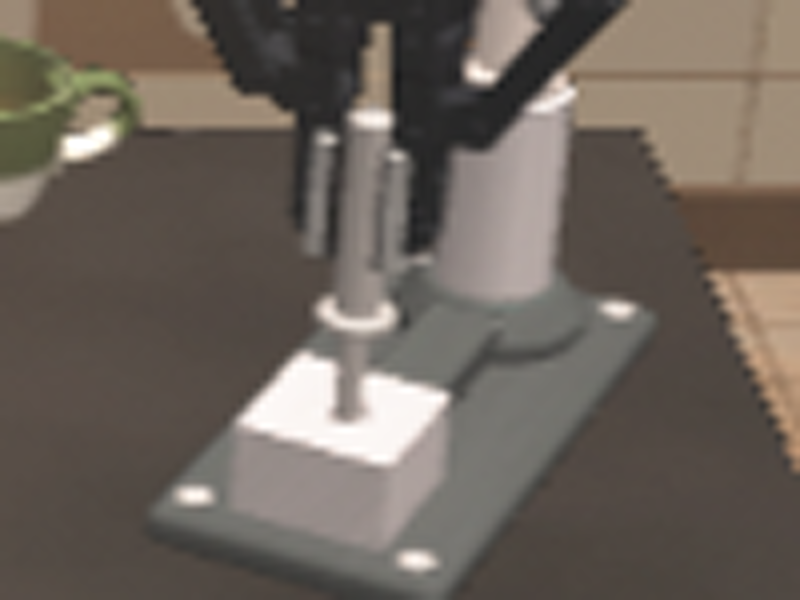

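The tip is in the mouth with low forces, so I'll keep pushing down.

Call:
arm_command(rows=[[0.0005, 0.004, 0, 0, 0, 0], [0, 0.004, 0, 0, 0, 0], [0, 0.004, 0, 0, 0, 0]])

```text
time_s: 6.15
ee_pos: [0.5313, 0.1353, 0.0756]
tcp_rot: [0.707, 0.001, 0.001, -0.707]
wrist_force: [0.2, -1.0, -1.3]
gripper_width: 0.149
```

Call:
arm_command(rows=[[0, 0.004, 0, 0, 0, 0], [0, 0.002, 0, 0, 0, 0]])

```text
time_s: 6.35
ee_pos: [0.5313, 0.1352, 0.0687]
tcp_rot: [0.707, 0.0, 0.0, -0.707]
wrist_force: [-0.2, 0.4, 0.1]
gripper_width: 0.15
```

Call:
arm_command(rows=[[0, 0.004, 0, 0, 0, 0], [0, 0.004, 0, 0, 0, 0]])

```text
time_s: 6.55
ee_pos: [0.5315, 0.1353, 0.0609]
tcp_rot: [0.707, 0.001, 0.001, -0.707]
wrist_force: [-1.0, -0.6, 3.2]
gripper_width: 0.152
```

Call:
arm_command(rows=[[0, 0.004, 0, 0, 0, 0], [0, 0.004, 0, 0, 0, 0]])

```text
time_s: 6.75
ee_pos: [0.532, 0.1354, 0.0605]
tcp_rot: [0.707, 0.003, 0.002, -0.707]
wrist_force: [-17.2, -2.8, 50.1]
gripper_width: 0.151
```

Run:
```python
from h import *
print(env.observe()["wrist_force"],env.observe()["ee_pos"])
im=eyes.grab_frame("side"); 
c=im[170:265,335:455,::-1]; cv2.imwrite(f"pics/side8.png",cv2.resize(c,None,fx=6,fy=6,interpolation=2))
```

```text
[-17.2096061   -2.75883081  50.09945511] [0.53195633 0.135382   0.06051281]
```

View pics/side8.png

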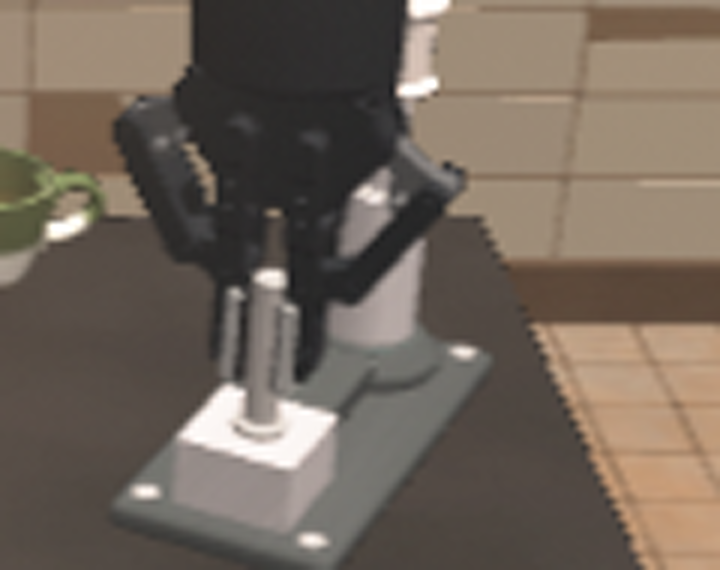

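The collar sits on the block and the head appears to have sprung up. I'll ease off and then release.

Call:
arm_command(rows=[[0, 0, 0, 0, 0, 0], [0, -0.0005, 0, 0, 0, 0]])

```text
time_s: 7.0
ee_pos: [0.5318, 0.1355, 0.0627]
tcp_rot: [0.707, 0.004, 0.003, -0.707]
wrist_force: [0.6, 0.0, -1.0]
gripper_width: 0.147
```

Call:
arm_command(rows=[[0, 0, 0, 0, 0, 0], [0, 0, 0, 0, 0, 0], [0, 0, 0, 0, 0, 0], [0, 0, 0, 0, 0, 0], [0, -0.01, 0, 0, 0, 0]], claw=-1)

```text
time_s: 7.5
ee_pos: [0.5307, 0.1355, 0.0701]
tcp_rot: [0.707, 0.002, 0.001, -0.707]
wrist_force: [0.6, 1.4, 0.3]
gripper_width: 0.975
```

Call:
arm_command(rows=[[0, -0.03, 0, 0, 0, 0], [0, -0.04, 0, 0, 0, 0], [0, -0.04, 0, 0, 0, 0], [0, -0.03, 0, 0, 0, 0], [0, -0.01, 0, 0, 0, 0]])

```text
time_s: 8.0
ee_pos: [0.5293, 0.1355, 0.2283]
tcp_rot: [0.707, 0.002, 0.001, -0.707]
wrist_force: [0.7, -0.3, -0.5]
gripper_width: 0.997
```

Run:
```python
from h import *
print(env.observe()["gripper_width"])
plan([.531,.015,.215],A1)
im=eyes.grab_frame("side"); 
c=im[130:265,315:455,::-1]; cv2.imwrite(f"pics/side9.png",cv2.resize(c,None,fx=4.4,fy=4.4,interpolation=2))
```

```text
0.9966978279561182
t 8.0 pos [0.5293 0.1355 0.2283] shift [ 0.0015  0.0134 -0.1205] rot [0.0009 0.0009 0.0033]
[0.001, 0.006, -0.05, 0.001, 0.001, 0.003] ,
[0.001, 0.005, -0.05, 0.0, -0.0, -0.0] ,
[0.0, 0.002, -0.021, 0.0, -0.0, -0.0] ,
[0.0, 0.0, 0.0, 0.0, 0.0, 0.0] ,
[0.0, 0.0, 0.0, 0.0, 0.0, 0.0] ,
```

View pics/side9.png

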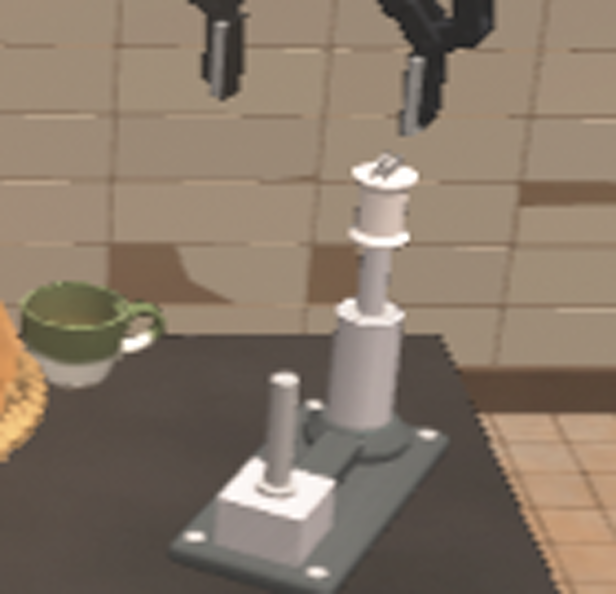

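Call:
arm_command(rows=[[0.001, 0, -0.05, 0, 0, 0.003], [0, 0, -0.045, 0, 0, 0], [0, 0, -0.015, 0, 0, 0], [0, 0, 0, 0, 0, 0]])

```text
time_s: 8.45
ee_pos: [0.5302, 0.0235, 0.2298]
tcp_rot: [0.707, 0.003, -0.001, -0.707]
wrist_force: [-0.3, 0.6, 0.1]
gripper_width: 0.995
```

Run:
```python
from h import *
plan([.5303,.0152,.180],A1,n=2)
```

```text
t 8.45 pos [0.5302 0.0235 0.2298] shift [-0.0001  0.0498 -0.0083] rot [0.0007 0.0046 0.003 ]
[-0.0, 0.049, -0.008, 0.001, 0.005, 0.003] ,
[0.0, 0.001, -0.0, 0.0, 0.0, 0.0] ,
```

Call:
arm_command(rows=[[0, 0.01, -0.008, 0.001, 0.005, 0.003], [0, 0.015, 0, 0, 0, 0], [0, 0.01, 0, 0, 0, 0], [0, 0, 0, 0, 0, 0]])

```text
time_s: 8.85
ee_pos: [0.5295, 0.0172, 0.1914]
tcp_rot: [-0.707, 0.001, 0.001, 0.708]
wrist_force: [-0.2, -0.6, 0.4]
gripper_width: 1.004
```

Run:
```python
from h import *
plan([.5303,.0152,.132],A1,n=2)
im=eyes.grab_frame("side"); 
c=im[130:265,315:455,::-1]; cv2.imwrite(f"pics/side10.png",cv2.resize(c,None,fx=4.4,fy=4.4,interpolation=2))
```

```text
t 8.85 pos [0.5295 0.0172 0.1914] shift [ 0.0009  0.0594 -0.0021] rot [-0.0014  0.0008 -0.0026]
[0.001, 0.05, -0.002, -0.001, 0.001, -0.003] ,
[0.0, 0.009, -0.0, -0.0, -0.0, 0.0] ,
```

View pics/side10.png

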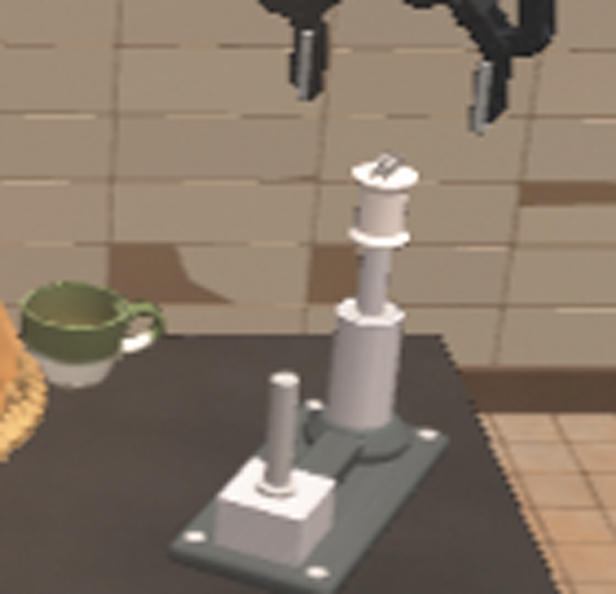

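Call:
arm_command(rows=[[0.001, 0.02, -0.002, -0.001, 0.001, -0.003], [0, 0.025, 0, 0, 0, 0], [0, 0.008, 0, 0, 0, 0], [0, 0, 0, 0, 0, 0]])

```text
time_s: 9.3
ee_pos: [0.5323, 0.0165, 0.1398]
tcp_rot: [0.707, 0.003, 0.001, -0.707]
wrist_force: [0.5, -0.4, 0.2]
gripper_width: 0.999
```

Run:
```python
from h import *
plan([.5303,.0152,.130],A1,n=2)
im=eyes.grab_frame("side"); 
c=im[130:265,315:455,::-1]; cv2.imwrite(f"pics/side11.png",cv2.resize(c,None,fx=4.4,fy=4.4,interpolation=2))
```

```text
t 9.3 pos [0.5323 0.0165 0.1398] shift [-0.0021  0.0098 -0.0013] rot [0.0006 0.0025 0.0058]
[-0.002, 0.01, -0.001, 0.001, 0.002, 0.006] ,
[0.0, 0.0, 0.0, -0.0, 0.0, 0.0] ,
```

View pics/side11.png

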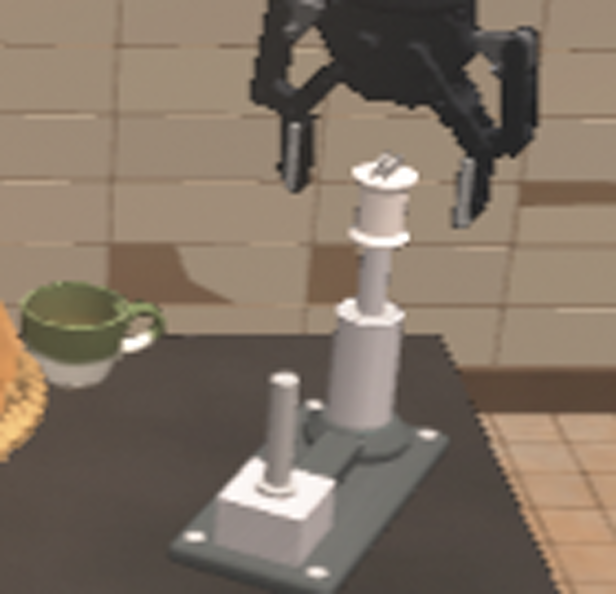

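Call:
arm_command(rows=[[-0.002, 0.01, -0.001, 0.001, 0.002, 0.006], [0, 0, 0, 0, 0, 0]])

```text
time_s: 9.55
ee_pos: [0.5313, 0.0154, 0.1314]
tcp_rot: [0.707, 0.001, 0.001, -0.707]
wrist_force: [0.1, 0.1, 0.0]
gripper_width: 1.0
```

Run:
```python
from h import *
plan([.5303,.0152,.130],A1,n=1)
```

```text
t 9.55 pos [0.5313 0.0154 0.1314] shift [-0.001   0.0014 -0.0002] rot [0.0002 0.0006 0.0033]
[-0.001, 0.001, -0.0, 0.0, 0.001, 0.003] ,
```

Call:
arm_command(rows=[[-0.001, 0.001, 0, 0, 0.001, 0.003], [0, 0, 0, 0, 0, 0], [0, 0, 0, 0, 0, 0], [0, 0, 0, 0, 0, 0], [0, 0, 0, 0, 0, 0]], claw=1, newtons=60)

```text
time_s: 10.05
ee_pos: [0.5311, 0.0153, 0.1319]
tcp_rot: [0.707, 0.001, 0.001, -0.707]
wrist_force: [-0.4, 0.3, -2.0]
gripper_width: 0.368
```

Run:
```python
from h import *
o=env.observe();print(o["gripper_width"]*85,o["wrist_force"],o["moment"])
plan([.5303,.0152,.130],A1,n=1)
im=eyes.grab_frame("side"); 
c=im[130:265,315:455,::-1]; cv2.imwrite(f"pics/side12.png",cv2.resize(c,None,fx=4.4,fy=4.4,interpolation=2))
```

```text
31.2991516724692 [-0.38474997  0.31294964 -1.97982366] [ 0.01857135 -0.01385089  0.02398079]
t 10.05 pos [0.5311 0.0153 0.1319] shift [-0.0008  0.0019 -0.0001] rot [ 0.0007 -0.0006  0.0033]
[-0.001, 0.002, -0.0, 0.001, -0.001, 0.003] ,
```

View pics/side12.png

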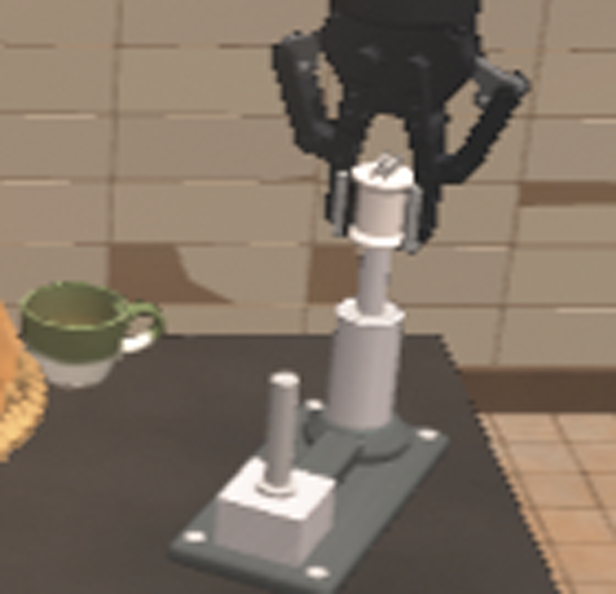

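Call:
arm_command(rows=[[0, -0.005, 0, 0, 0, 0], [0, -0.008, 0, 0, 0, 0]], newtons=80)

```text
time_s: 10.3
ee_pos: [0.5308, 0.0153, 0.1439]
tcp_rot: [0.707, 0.0, 0.001, -0.707]
wrist_force: [2.9, -0.6, -7.7]
gripper_width: 0.363
```

Run:
```python
from h import *
o=env.observe();print(o["gripper_width"]*85,o["wrist_force"],o["moment"])
plan([.5311,.0153,.192],A1,n=1)
im=eyes.grab_frame("side"); 
c=im[130:265,315:455,::-1]; cv2.imwrite(f"pics/side13.png",cv2.resize(c,None,fx=4.4,fy=4.4,interpolation=2))
```

```text
30.890911815452878 [ 2.88707147 -0.60516778 -7.69492122] [-0.04149087 -0.61409041 -0.01151901]
t 10.3 pos [0.5308 0.0153 0.1439] shift [ 0.0004 -0.0481 -0.    ] rot [ 0.0001 -0.0008  0.0011]
[0.0, -0.048, -0.0, 0.0, -0.001, 0.001] ,
```

View pics/side13.png

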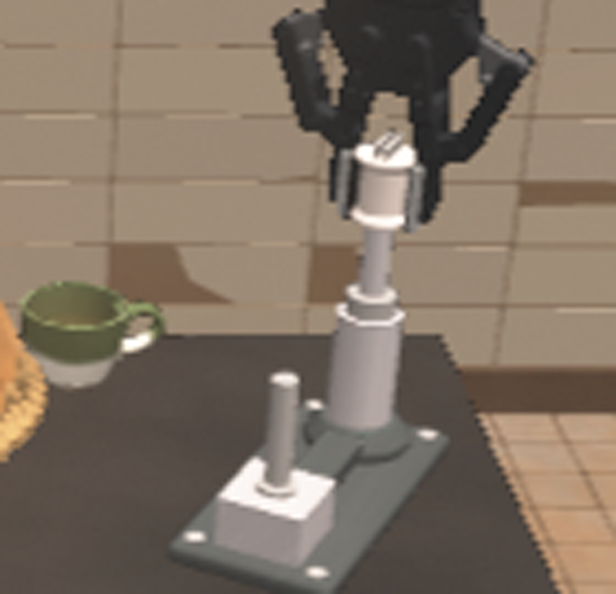

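The lower tube is coming out with about 8 N of pull and no slip. I'll continue upward.

Call:
arm_command(rows=[[0, -0.01, 0, 0, 0, 0], [0, -0.01, 0, 0, 0, 0], [0, -0.01, 0, 0, 0, 0]])

```text
time_s: 10.65
ee_pos: [0.5307, 0.0153, 0.1762]
tcp_rot: [-0.707, 0.0, -0.0, 0.707]
wrist_force: [3.7, -0.8, -9.5]
gripper_width: 0.363
```

Call:
arm_command(rows=[[0, -0.006, 0, 0, 0, 0], [0, -0.005, 0, 0, 0, 0], [0, -0.003, 0, 0, 0, 0]])

```text
time_s: 10.95
ee_pos: [0.5307, 0.0153, 0.1925]
tcp_rot: [0.707, 0.0, 0.001, -0.707]
wrist_force: [5.2, -0.4, -28.2]
gripper_width: 0.363
```

Call:
arm_command(rows=[[0, 0, 0, 0, 0, 0], [0, 0, 0, 0, 0, 0], [0, 0, 0, 0, 0, 0], [0, 0, 0, 0, 0, 0], [0, 0, 0, 0, 0, 0]])

```text
time_s: 11.45
ee_pos: [0.5307, 0.0153, 0.1922]
tcp_rot: [0.707, 0.0, 0.001, -0.707]
wrist_force: [3.6, -1.9, -9.0]
gripper_width: 0.357
```

Run:
```python
from h import *
for n,(r,c) in (("side",(slice(110,260),slice(290,460))),("top",(slice(0,480),slice(0,640)))):
    im=eyes.grab_frame(n)[r,c,::-1]; cv2.imwrite(f"pics/{n}14.png",cv2.resize(im,None,fx=4,fy=4,interpolation=2) if n=="side" else im)
o=env.observe();print(o["time_s"],o["gripper_width"]*85,o["wrist_force"],o["ee_pos"])
```

```text
11.55 30.386635046942466 [ 3.58831089 -1.4615344  -7.51490735] [0.53068406 0.01531822 0.19215587]
```

View pics/side14.png

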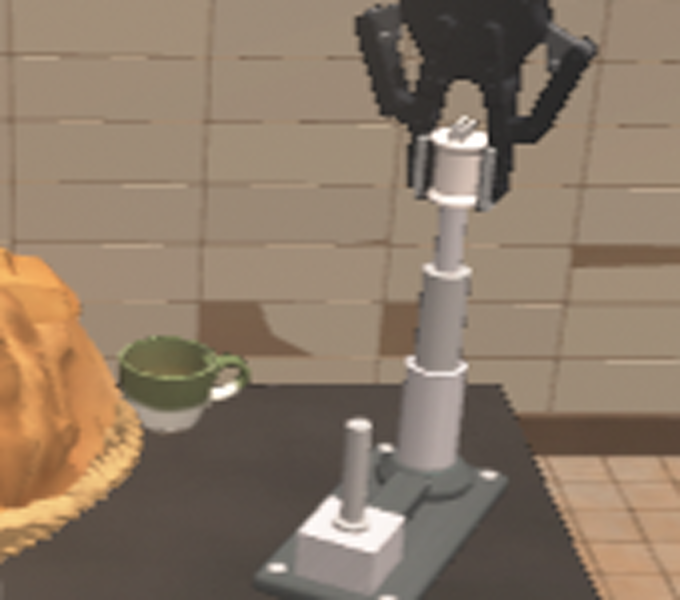

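View pics/top14.png

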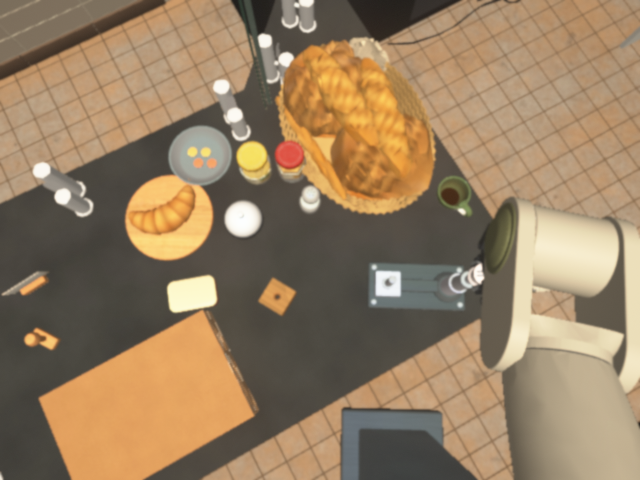

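Both views show the pole fully drawn and gripped, the pin home, and the bystanders where they started. I'm handing the job in.

Run:
```python
from station import env
print(env.close_job()); o=env.observe(); print(o["time_s"],o["ee_pos"],o["wrist_force"],o["gripper_width"])
```

```text
the job is handed in; nothing more can be done
None
the job is handed in; nothing more can be done
```

I took the pin from its holder and pushed it fully home, and the head sprang up to its first stop. I then gripped the head, pulled it up to the second stop, and handed the job in at 11.55 s while still holding it there. No verdict was reported.

**Last checks, just before hand-in:**
- **Second stop:** the gripper rose about 60 mm and the pull climbed to 28 N at the solid end. It then settled at 7.5–9 N against the return spring. Measured in the side picture, the lower tube is about 59 mm out.
- **Grip:** held at 80 N with no visible slip. The opening read about 30–31 mm on a 26 mm grip, so the fingers probably bear on the head's lips rather than only on the grip itself.
- **Pin:** it was still upright in the opening, with its collar on the release block.
- **Bystanders:** the cup, shaker, tin and bell look unmoved in the top picture. I judged this by eye and did not measure it.

**Disagreement:** the side camera read about 4 mm off the top camera for the opening's position, so I aligned the pin by comparing its tip with the hole in the side view. It went in with almost no sideways force, but bottoming the collar briefly pushed the wrist force to about 50 N, below the 120 N limit.

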